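# Tip a spent cartridge into the recycling collector

### The arm

A 6-joint arm with a two-finger parallel gripper is mounted at the origin on a cart in front of the work surface, level with it; the furniture and walls round the work are solid. World frame = base frame: x ahead of the robot, y to its left, z up, the work surface at z = 0. Lengths are in m, angles in rad, forces in N, time in s.
With the tool pointing down it reaches from about 0.35 to 0.85 m from the base axis. Payload 8.1 kg.
Tool frame: the origin (TCP) lies midway between the tips of the shut fingers; the grasp point (between the pads) lies 19 mm behind it; z points along the fingers, y is the direction in which the jaws open and shut (so a half turn about z gives the same grasp; the last joint's range is limited). The gripper opens to 93 mm and grips with 3 to 60 N. Pads are 15 mm wide; open, the fingers measure 128 mm over their backs; the gripper's body (75 mm by 188 mm) begins 65 mm behind the grasp point.
Start: joints at [1.147, 0.13, 1.488, -0, 1.523, -0.085], TCP at [0.199, 0.566, 0.219] pointing down, gripper open.
Joint ranges: [-2.96, 2.96], [-0.89, 2.26], [0.02, 2.5], [-1.34, 4.48], [0, 2.73], [-2.66, 2.66]. Speed limits (rad/s): [2.39, 2.39, 2.79, 3.14, 3.14, 3.14].

### API

Orientations are given as a rotation vector (axis times angle).
In Python, from plant import robot, optics, ticket gives the robot as it stands.
- The arm moves only by the tool send_rows, never from a script. Its argument "targets" is a list of rows, each a list of 3 entries, a list of its own where there are three numbers: the opening, from -1 (shut) to 1 (fully open), then the shift along the tool's x, y, z in mm, then the turn about the tool's z in rad. A call has 1 to 12 rows; each row shifts and turns the commanded pose from where the row before left it, along the tool's axes as they then stand; what a row does not reach is not made up. A row lasts 1/10 s, in which the tool goes at most 50 mm and 8.59 degrees, less where a joint would pass 70% of its speed; a pose out of reach is approached as far as the arm can. A call with a gripper value outside its range is refused whole. The fingers move at their own pace and stop on an object; "newtons" is the grip in N (left out, the last holds). Time passes only in rows, so rows that do not move let the fingers close. It gives the time, the measured TCP pose, the force and the opening at its end, in the units of the state.
- robot.read_state(): the state, without advancing time (a new reading comes with each control period).
- optics.read_camera(name): name is "side" or "top" or "wrist"; returns a dict with "color" (420x560x3 uint8, red, green, blue), "K" (3x3 intrinsics, pixels), "k1" (the pictures are not rectified: a ray, as slopes to the right and down, at radius r is drawn at 1 + k1 r^2 times it, then the intrinsics apply), "position" and "orientation" of the camera in the world. Camera axes: x right, y up, looking along -z (the intrinsics and any distortion apply to the point x, -y, -z); pixel columns grow to the right and rows downward; lengths in m; the calibration is good to about 2 mm. A picture is of the moment at which its call begins. There is no depth.
- ticket.close_job(): hands the job in, once; it reports no verdict.
Trained networks look in the newest picture that a camera, given by its name, has taken for a name from the list of things; names that differ only in an ending like _2 or _b are one class to them, and where a whole thing is asked for, a point or a joint stands for the part that bears it (a point fixed in the world has none). Each returns a list of dicts, best first, with "confidence" (0 to 1); they miss things now and then, are a little off and sometimes report something else, mostly with a low value. They report only what shows in the picture. A call takes as long as a camera call.
- optics.cut_out(camera, name): "region" (420x560 bool, what is visible of it) and "point" ([column, row] in pixels, amid what is visible of it).
The state is a dict: "t": time; "q": joint angles; "dq": joint speeds; "joint_torque": joint torques, N m; "tool_pos": TCP position; "orientation": TCP orientation; "force": force on the tool from outside, world axes, zero at the start; "wrist_torque": the same for the moment, N m; "opening": finger opening in m.
Only numpy, scipy, OpenCV 4.12 (cv2) and the standard library are available. Lean on these libraries where they do the work, as an engineer would, in place of code of your own. Each camera call takes 0.05 s, during which the arm holds its last target.

### The job

The spent ink cartridge, in its green and white carton, is inky, so do not pick it up: push it with a fingertip off the front sill of the white recycling collector until it lies wholly on the blue tipping lid. Then press the collector's lever down so that the lid tips up, keep it down until the carton has dropped into the case, and ease the lever back up gently so that the lid settles shut without slamming. Leave the other things on the desk where they are.

Things in the scene. Friction and masses are not known exactly. Their poses are not given: they have to be found in the camera images.
- collector: White desk-top collector for used cartridges, fixed; case 265 (x) x 150 (y) mm. Origin: middle of the case's underside, on the desk, lever not counted. x runs from the open lever end (front, x = -130 mm) to the hooded end (back, x = 135), z up. On top lie the fixed sill and behind it the blue lid, in a channel 142 mm wide. The case is hollow, floor 8 mm up, a clear window in each side.
- sill (a point): Middle of the fixed sill, on its upper face, 200 mm above the desk; it spans x = -130 to -65 mm of the collector, open in front. Walls along both sides of sill and lid stand 24 mm above it; they slope up from x = -40 and stand 75 mm above it from x = 50 mm on.
- hood (a point): Middle of the upper face of the hood's roof, 276 mm above the desk; the roof, 4 mm thick, covers x = 78 to 135 mm of the collector, with a wall at the back.
- collector_lid (a joint): Angle of the blue tipping lid, rad: 0 = shut and level, about 1.07 = right up. It turns about a cross axis at x = 25, z = 193 mm of the collector: the front rises, the rear dips into the case, and what lies on it slides back and drops into the case when it is nearly right up. A weight under its front edge shuts it; let go, it slams.
- lid_front (a point): Middle of the lid's front edge, on its upper face. Shut, the lid spans x = -63 to 128 mm of the collector, 136 mm wide, its upper face 198.5 mm above the desk, 1.5 mm below the sill.
- collector_lever: The lever: dark steel yoke round the sides and front of the case, with a rubber tread on a stem in front. Origin on its pivot, at x = -77, y = 0, z = 55 mm of the collector; its axes agree with the collector's while it is up. Right down = turned 0.385 rad. A rod on the case's left side links it to the lid, which turns about 2.8 times as far; the two always move together, both ways.
- tread (a point): Middle of the upper face of the lever's tread, 34 (x) x 40 (y) mm; lever up: 82 mm in front of the case (x = -212, y = 0 mm of the collector), 89 mm above the desk, sloping down 0.19 rad towards the case. About 2 to 5 N press it 53 mm down, moving under 4 mm in x, to a hard stop. No spring: the lid's weight brings it up again.
- carton_center (a point): Centre of the green and white carton with the spent cartridge, 86 x 40 x 34 mm, about 70 g. At the start it lies on the sill, 86 mm roughly along the collector's y, 40 mm along x, 34 mm high: this point is 17 mm above what it lies on. Its own z runs along the 86 mm, x along the 40, y along the 34.
- knob_stamp: Bystander: clear stamp with a round knob, 30 x 30 x 90 mm, standing. Origin under its centre.
- block_stamp: Bystander: low wooden block stamp, 47 x 34 x 30 mm. Origin under its centre.
- stamp_pad: Bystander: cream and red tin stamp pad, 72 x 101 x 14 mm. Origin under its centre.
- remote: Bystander: cream remote control, 184 x 49 x 22 mm, lying along its own x. Origin under its centre.
- glue: Bystander: glue stick with green cap, 24 mm across, 82 mm high, standing. Origin under its centre.

How it is judged:
On the way, in this order (a step that is already met when the one before it is completed fails the run):
1. the carton lies wholly on the shut lid (x of carton_center in the frame of collector above -0.042 m and z of carton_center in the frame of collector between 0.2 and 0.235 m and value of joint collector_lid below 0.06 rad), for 0.2 s.
2. the lever is pressed with the fingers so that the lid is tipped, and the carton has dropped into the case (value of joint collector_lid above 0.7 rad and contact force between the fingers and collector_lever above 0.3 N and z of carton_center in the frame of collector between 0 and 0.12 m and x of carton_center in the frame of collector between -0.13 and 0.135 m and y of carton_center in the frame of collector between -0.075 and 0.075 m), for 0.2 s.
At the end, for the whole second after the job is handed in: The carton lies at rest inside the case (its centre between the walls and under 120 mm above the desk), the lid is shut (within 0.05 rad), and the bystanders are within 30 mm of where they stood (value of joint collector_lid below 0.05 rad and linear speed of carton below 0.05 m/s and z of carton_center in the frame of collector between 0 and 0.12 m and x of carton_center in the frame of collector between -0.13 and 0.135 m and y of carton_center in the frame of collector between -0.075 and 0.075 m and distance of each of knob_stamp, block_stamp, stamp_pad, remote, glue from where it was at the start of the episode below 0.03 m); the robot touches nothing.
It fails at once if the lid slams: it comes down faster than 2.5 rad/s over its last 0.2 rad (value of joint collector_lid below 0.2 rad and velocity of joint collector_lid below -2.5 rad/s).
It fails at once if the carton is lifted off the sill or the lid ((value of joint collector_lid below 0.1 rad and z of carton_center in the frame of collector above 0.25 m) or z of carton_center in the frame of collector above 0.305 m).
It fails at once if the carton falls off the collector (y of carton_center in the frame of collector above 0.09 m or y of carton_center in the frame of collector below -0.09 m or x of carton_center in the frame of collector below -0.15 m).
It fails at once if a bystander is pushed more than 30 mm or knocked over (distance of any of knob_stamp, block_stamp, stamp_pad, remote, glue from where it was at the start of the episode above 0.03 m or angle between any of knob_stamp, glue's own z axis and vertical above 0.5 rad).
It also fails if it takes over 54 s, if anything falls off the work surface, if the arm or the gripper's body presses on something with over 40 N, if the wrist force passes 120 N, or if a joint passes its speed limit or range.

## Working session

There is one attempt and no reset: what is moved stays moved. The work goes in short steps, Python scripts to look and compute and a tool call to move; the robot and the scene stay as the last step left them, time stands still between calls to the robot, and variables do not carry over. Pictures are saved under pics/ and viewed, and the job is handed in when it is done.

Besides the shell and the picture viewer there is one more tool, called after "Emit:" in YAML: its name, and indented under it one key for each argument. send_rows: Moves the arm, as the interface text tells. Its arguments: {"type":"object","properties":{"targets":{"type":"array","items":{"type":"array"}},"newtons":{"type":"number"}},"required":["targets"]}

```bash
ls; mkdir -p pics
python3 - <<'E'
from plant import robot, optics
import cv2
print(robot.read_state())
for n in ["side","top","wrist"]:
    c=optics.read_camera(n); cv2.imwrite(f"pics/{n}0.png",c["color"][:,:,::-1]); print(n,c["K"],c["k1"],c["position"],c["orientation"])
E
```

```text
pics
{'t': 0.0, 'q': array([ 1.14662720e+00,  1.31146468e-01,  1.48929506e+00,  1.98272673e-05,
        1.52301485e+00, -8.53658398e-02]), 'dq': array([-0.00024586,  0.00080448, -0.00064632, -0.00233263,  0.00087879,
        0.00070208]), 'joint_torque': array([ 1.13294365e-03, -5.59808886e+01, -4.91770577e+01,  7.70219578e-02,
        3.50658351e-02, -1.61876078e-04]), 'tool_pos': array([0.19912673, 0.56537496, 0.21758758]), 'orientation': array([-5.29568099e-01, -3.09613996e+00,  2.82476595e-03]), 'force': array([ 0.73201792, -0.2149621 , -0.15613797]), 'wrist_torque': array([-0.02672663, -0.01577528, -0.03643127]), 'opening': 0.09274543048161757}
side [[449.07852637   0.         282.61956303]
 [  0.         449.07852637 223.1724444 ]
 [  0.           0.           1.        ]] -0.0063226142084039545 [0.2385814  0.78950365 0.76022895] [ 0.27567497 -1.3140571  -2.46616312]
top [[382.30139415   0.         278.98984313]
 [  0.         382.30139415 209.07255436]
 [  0.           0.           1.        ]] -0.011267376152231313 [4.63613837e-01 8.99532690e-04 1.30881666e+00] [ 0.06940243 -0.05546341 -1.54221452]
wrist [[311.55600189   0.         280.7774449 ]
 [  0.         311.55600189 213.81659986]
 [  0.           0.           1.        ]] -0.021412696644416265 [0.13750218 0.58634436 0.38413759] [-0.21143333 -0.14669716  1.22592428]
```

View pics/side0.png

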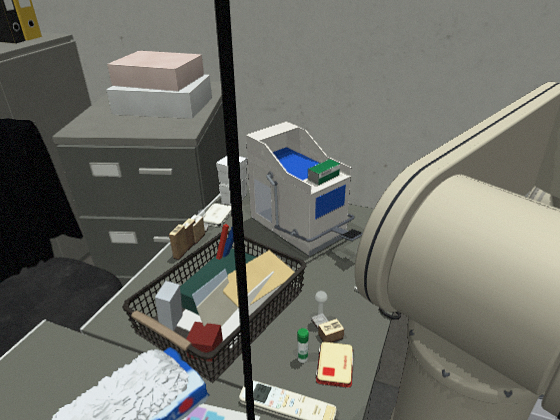

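View pics/top0.png

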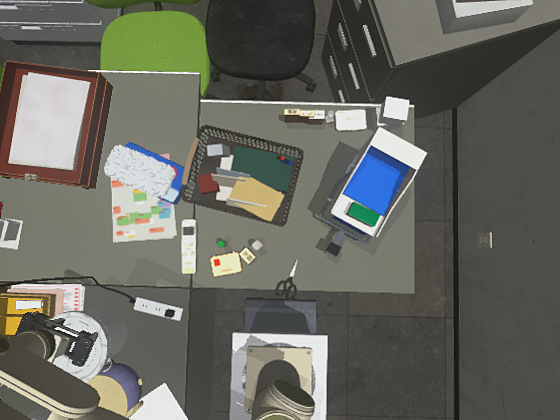

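View pics/wrist0.png

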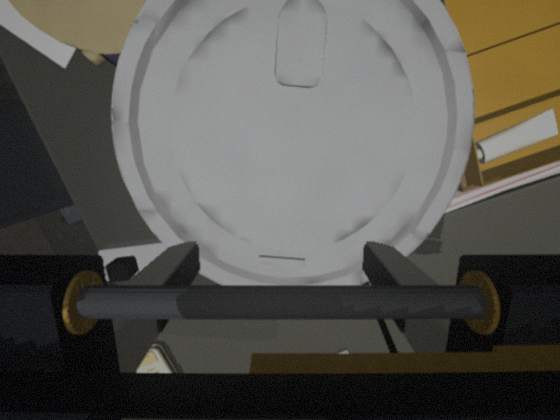

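```bash
cat > h.py <<'E'
import numpy as np, cv2
from scipy.spatial.transform import Rotation as R
def proj(c,P):
    P=np.atleast_2d(P); Rm=R.from_rotvec(c["orientation"]).as_matrix()
    p=(P-c["position"])@Rm; s=np.c_[p[:,0]/-p[:,2],p[:,1]/p[:,2]]
    s=s*(1+c["k1"]*(s**2).sum(1,keepdims=True))
    return np.c_[c["K"][0,0]*s[:,0]+c["K"][0,2],c["K"][1,1]*s[:,1]+c["K"][1,2]]
def back(c,uv,z):
    uv=np.atleast_2d(uv).astype(float); K=c["K"]
    d=np.c_[(uv[:,0]-K[0,2])/K[0,0],(uv[:,1]-K[1,2])/K[1,1]]; s=d.copy()
    for _ in range(10): s=d/(1+c["k1"]*(s**2).sum(1,keepdims=True))
    r=np.c_[s[:,0],-s[:,1],-np.ones(len(s))]@R.from_rotvec(c["orientation"]).as_matrix().T
    return c["position"]+r*((z-c["position"][2])/r[:,2])[:,None]
E
python3 - <<'E'
from h import *
from plant import robot, optics
for n in ["top","side"]:
    c=optics.read_camera(n); im=c["color"][:,:,::-1].copy()
    x0,y0=(300,110) if n=="top" else (205,110)
    cr=cv2.resize(im[y0:y0+150,x0:x0+180],None,fx=4,fy=4,interpolation=cv2.INTER_CUBIC); cv2.imwrite(f"pics/{n}_crop.png",cr)
    for k in ["collector","collector_lid","lid_front","tread","carton_center","collector_lever","sill","hood","knob_stamp","block_stamp","stamp_pad","remote","glue"]:
        for d in optics.cut_out(n,k)[:1]:
            m=d["region"].astype(np.uint8); ys,xs=np.nonzero(m)
            print(n,k,round(d["confidence"],2),d["point"],m.sum(),xs.min(),xs.max(),ys.min(),ys.max())
            if k in("collector_lid","tread","carton_center"): print(cv2.minAreaRect(np.c_[xs,ys].astype(np.float32)))
print(robot.read_state()["t"])
E
```

```text
top collector_lid 0.81 [375.1, 178.8] 2647 343 408 146 215
((372.34716796875, 178.38279724121094), (55.34504699707031, 56.54346466064453), 29.357755661010742)
top lid_front 0.89 [378.3, 179.9] 2591 343 408 147 215
top tread 0.71 [334.9, 240.1] 562 324 369 174 256
((337.0034484863281, 216.373779296875), (74.29550170898438, 46.45685577392578), 71.02959442138672)
top carton_center 0.72 [359.3, 216.3] 488 346 378 202 227
((362.3000183105469, 214.9000244140625), (30.857738494873047, 15.652474403381348), 26.56505012512207)
top collector_lever 0.56 [336.6, 234.5] 542 319 368 180 256
top sill 0.62 [371.9, 183.1] 6169 320 425 128 256
top hood 0.87 [373.8, 184.2] 6228 320 425 128 256
top knob_stamp 0.54 [254.9, 246.4] 62 252 260 241 249
top stamp_pad 0.72 [227.3, 265.7] 577 211 241 252 275
top remote 0.78 [190.4, 247.4] 780 182 196 220 273
top glue 0.74 [335.5, 241.9] 483 319 368 173 256
side collector 0.93 [296.4, 189.8] 9875 246 360 121 254
side collector_lid 0.84 [292.2, 161.8] 750 268 317 147 179
((293.35296630859375, 166.5882568359375), (44.141483306884766, 33.95498275756836), 14.03624439239502)
side lid_front 0.62 [293.7, 160.2] 807 266 318 147 184
side tread 0.79 [325.3, 230.4] 601 274 361 182 242
((312.30364990234375, 221.4673614501953), (100.11430358886719, 43.485450744628906), 23.470993041992188)
side carton_center 0.77 [324.3, 170.9] 560 307 339 161 184
((323.3737487792969, 171.97164916992188), (18.88229751586914, 34.1748046875), 68.96248626708984)
side collector_lever 0.59 [338.0, 232.9] 521 274 361 183 241
side sill 0.83 [294.7, 192.0] 9919 246 361 122 256
side hood 0.75 [294.8, 190.4] 9721 246 360 122 255
side knob_stamp 0.6 [316.5, 311.1] 317 311 327 291 326
side block_stamp 0.66 [328.2, 330.3] 436 318 343 320 341
side stamp_pad 0.95 [334.7, 367.6] 1470 316 352 343 387
side remote 0.66 [289.7, 403.0] 2047 239 335 381 419
1.55
```

View pics/top_crop.png

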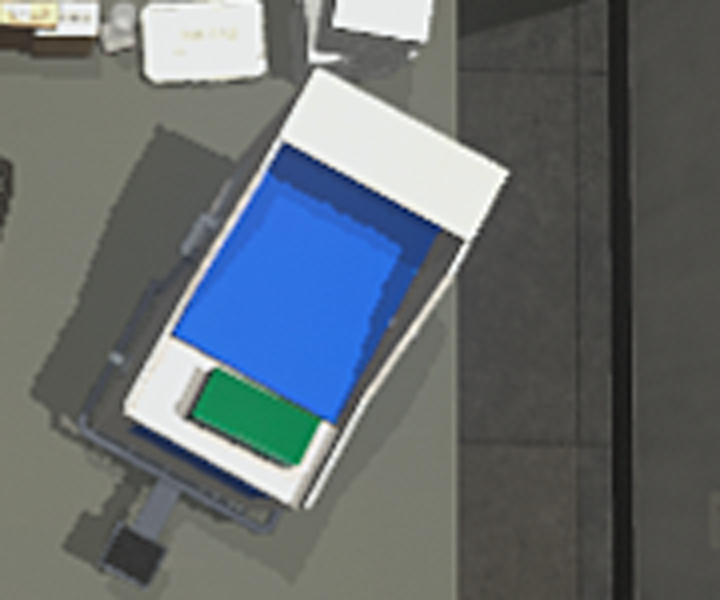

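View pics/side_crop.png

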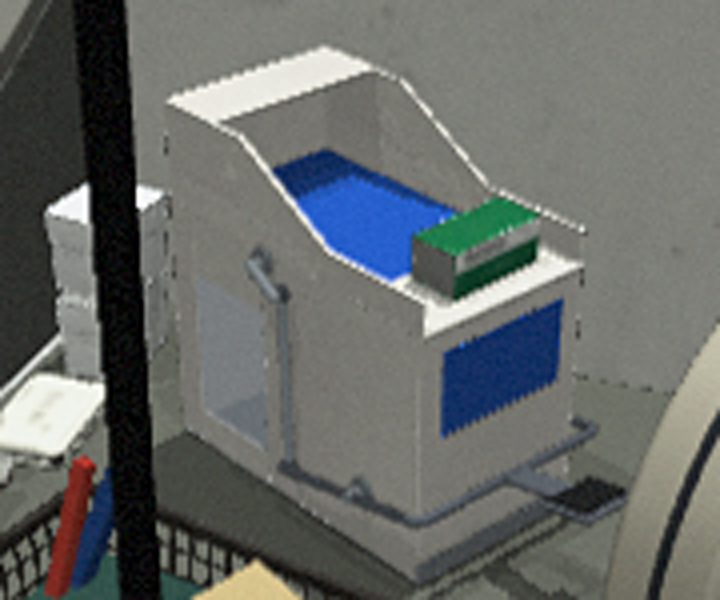

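```bash
cat > fit.py <<'E'
from h import *
from plant import robot, optics
from scipy.optimize import least_squares
ct=optics.read_camera("top"); cs=optics.read_camera("side")
T=[((318,66),(.135,.075,.276)),((510,173),(.135,-.075,.276)),((282,143),(.078,.075,.276)),((464,240),(.078,-.075,.276)),((134,553),(-.212,0,.089)),((124,410),(-.130,.075,.224)),((305,508),(-.130,-.075,.224))]
S=[((168,100),(.135,.075,.276)),((323,46),(.135,-.075,.276)),((375,70),(.078,-.075,.276)),((590,495),(-.212,0,.089)),((422,333),(-.130,.075,.200)),((583,265),(-.130,-.071,.200)),((418,580),(-.130,.075,0))]
Pt=np.array([b for a,b in T]);ut=np.array([(300+a[0]/4,110+a[1]/4) for a,b in T])
Ps=np.array([b for a,b in S]);us=np.array([(205+a[0]/4,110+a[1]/4) for a,b in S])
def w(p,P):
    c,s=np.cos(p[2]),np.sin(p[2]); P=np.atleast_2d(P); return np.c_[p[0]+c*P[:,0]-s*P[:,1],p[1]+s*P[:,0]+c*P[:,1],P[:,2]]
f=lambda p:np.r_[(proj(ct,w(p,Pt))-ut).ravel(),(proj(cs,w(p,Ps))-us).ravel()]
if __name__=="__main__":
    r=least_squares(f,[.6,-.25,-.5],loss="soft_l1"); print(r.x,np.round(f(r.x).reshape(-1,2),1))
    p=r.x; np.save("p.npy",p)
    print("tread",w(p,(-.212,0,.089)),"sill",w(p,(-.0975,0,.2)))
    # carton top corners in top crop
    for z,uv in[(.234,[(213,367),(190,412),(295,467),(322,420)])]:
        W=back(ct,[(300+a/4,110+b/4) for a,b in uv],z); print(W)
        c,s=np.cos(p[2]),np.sin(p[2]); d=W[:,:2]-p[:2]; print(np.c_[c*d[:,0]+s*d[:,1],-s*d[:,0]+c*d[:,1]])
    for k,z in [("knob_stamp",.09),("stamp_pad",.014),("remote",.02)]:
        for d in optics.cut_out("top",k)[:1]: print(k,back(ct,d["point"],z))
    for k,z in [("glue",.04),("block_stamp",.03)]:
        for d in optics.cut_out("side",k)[:1]: print(k,d["point"],back(cs,d["point"],z))
E
python3 fit.py
```

```text
[ 0.62747037 -0.26082689 -0.48457439] [[-0.7 -0. ]
 [-0.4 -0.5]
 [-1.5 -1.6]
 [ 1.5  0.7]
 [-0.4  0.4]
 [-0.8 -1. ]
 [ 0.5  0.4]
 [-0.9 -1.3]
 [ 1.3 -1. ]
 [ 1.3 -1.7]
 [ 0.1 -1.2]
 [ 0.3 -0. ]
 [ 0.2 -1.2]
 [-0.2  1.7]]
tread [[ 0.43987723 -0.16207055  0.089     ]] sill [[ 0.54119523 -0.21540829  0.2       ]]
[[ 0.57587662 -0.19721074  0.234     ]
 [ 0.54361184 -0.18143704  0.234     ]
 [ 0.50694517 -0.25558267  0.234     ]
 [ 0.54051371 -0.27427958  0.234     ]]
[[-0.07528835  0.03225822]
 [-0.11118649  0.03118598]
 [-0.10909245 -0.05150401]
 [-0.07067893 -0.05241111]]
knob_stamp [[0.44476673 0.08388736 0.09      ]]
stamp_pad [[0.3736845  0.17904022 0.014     ]]
remote [[0.42523201 0.30183593 0.02      ]]
glue [304.9, 348.8] [[0.43899002 0.20450742 0.04      ]]
block_stamp [328.8, 330.4] [[0.41093824 0.13024164 0.03      ]]
```

```bash
cat > go.py <<'E'
# usage: go.py cx cy z [yawalign] -> shift needed in current tool axes to reach collector-frame point (m)
import sys
from h import *
from plant import robot
from fit import w
p=np.load("p.npy"); s=robot.read_state(); Rm=R.from_rotvec(s["orientation"]).as_matrix()
print("t",round(s["t"],2),"tcp",s["tool_pos"].round(4),"F",s["force"].round(2),"q",s["q"].round(2),"open",round(s["opening"],4))
c,sn=np.cos(p[2]),np.sin(p[2]); d=s["tool_pos"][:2]-p[:2]; print("tcp in coll",(c*d[0]+sn*d[1]).round(4),(-sn*d[0]+c*d[1]).round(4))
cy=np.array([-sn,c,0]); 
a=Rm.T@cy; th=np.arctan2(-a[0],a[1]); th=(th+np.pi/2)%np.pi-np.pi/2
print("turn about tool z",th.round(4)," tilt",(Rm[:,2]).round(3))
if len(sys.argv)>3:
    t=w(p,[float(v) for v in sys.argv[1:4]])[0]
    print("target",t.round(4),"tool shift mm",(Rm.T@(t-s["tool_pos"])*1000).round(1))
    Rn=Rm@R.from_rotvec([0,0,th]).as_matrix(); print("after turn shift mm",(Rn.T@(t-s["tool_pos"])*1000).round(1)); print("axes x,y after", Rn[:,0].round(2),Rn[:,1].round(2))
E
python3 go.py -.15 -.01 .30
```

```text
t 2.0 tcp [0.1994 0.5659 0.2186] F [-0.06  0.18  0.38] q [ 1.15  0.13  1.49 -0.    1.52 -0.09] open 0.093
tcp in coll -0.7639 0.5321
turn about tool z 0.1458  tilt [-0. -0. -1.]
target [ 0.4901 -0.1998  0.3   ] tool shift mm [-528.7 -625.6  -81.3]
after turn shift mm [-613.9 -542.1  -81.3]
axes x,y after [-0.88  0.47 -0.  ] [ 0.47  0.88 -0.  ]
```

Emit:
send_rows:
  targets:
    - [-0.35,[0,0,-40],0.146]
    - [-0.35,[0,0,-40],0]
    - [-0.35,[0,0,-30],0]
    - [-0.35,[-30,-27,0],0]
    - [-0.35,[-30,-27,0],0]
    - [-0.35,[-30,-27,0],0]
    - [-0.35,[-30,-27,0],0]
    - [-0.35,[-30,-27,0],0]
    - [-0.35,[-30,-27,0],0]
    - [-0.35,[-30,-27,0],0]
    - [-0.35,[-30,-27,0],0]
    - [-0.35,[-30,-27,0],0]

```text
t: 3.2
tool_pos: [0.3252, 0.2236, 0.3289]
orientation: [0.753, 3.049, 0.001]
force: [0.4, -0.6, -0.6]
opening: 0.0302
```

```bash
python3 go.py -.15 -.01 .30
```

```text
t 3.3 tcp [0.3265 0.2215 0.329 ] F [ 0.35  1.03 -0.01] q [ 0.47 -0.46  1.81 -0.    1.78 -0.61] open 0.0306
tcp in coll -0.491 0.2866
turn about tool z -0.0055  tilt [ 0.002 -0.001 -1.   ]
target [ 0.4901 -0.1998  0.3   ] tool shift mm [-342.6 -294.8   29.7]
after turn shift mm [-341.  -296.6   29.7]
axes x,y after [-0.88  0.47 -0.  ] [0.47 0.88 0.  ]
```

Emit:
send_rows:
  targets:
    - [-0.35,[-30,-27,0],-0.004]
    - [-0.35,[-30,-27,0],0]
    - [-0.35,[-30,-27,0],0]
    - [-0.35,[-30,-27,0],0]
    - [-0.35,[-30,-27,0],0]
    - [-0.35,[-30,-27,0],0]
    - [-0.35,[-30,-27,0],0]
    - [-0.35,[-30,-27,0],0]
    - [-0.35,[-30,-27,0],0]
    - [-0.35,[-30,-27,0],0]
    - [-0.35,[-30,-27,0],0]
    - [-0.35,[0,0,0],0]

```text
t: 4.5
tool_pos: [0.4808, -0.194, 0.3271]
orientation: [-0.752, -3.048, 0.001]
force: [-0.1, -0.1, -1.3]
opening: 0.0301
```

```bash
python3 go.py -.15 -.01 .214
```

```text
t 4.6 tcp [ 0.4803 -0.1908  0.328 ] F [-1.34  0.42  0.13] q [-0.48 -0.11  1.54  0.    1.72 -1.57] open 0.0304
tcp in coll -0.1628 -0.0066
turn about tool z 0.0027  tilt [-0.001  0.001 -1.   ]
target [ 0.4901 -0.1998  0.214 ] tool shift mm [-13.   -3.4 114. ]
after turn shift mm [-13.   -3.4 114. ]
axes x,y after [-0.88  0.47  0.  ] [0.47 0.88 0.  ]
```

Emit:
send_rows:
  targets:
    - [-0.35,[-10,-3,20],0.0]
    - [-0.35,[0,0,25],0]
    - [-0.35,[0,0,25],0]
    - [-0.35,[0,0,25],0]
    - [-0.35,[0,0,19],0]
    - [-0.35,[0,0,0],0]

```text
t: 5.2
tool_pos: [0.4861, -0.1957, 0.2119]
orientation: [-0.744, -3.047, -0.002]
force: [-0.2, -0.5, 0.3]
opening: 0.0301
```

```bash
python3 go.py -.0455 -.01 .214
python3 - <<'E'
from h import *
from plant import optics
for n in ["top","side"]:
    im=optics.read_camera(n)["color"][:,:,::-1]
    x0,y0=(300,110) if n=="top" else (205,110)
    cv2.imwrite(f"pics/{n}2.png",cv2.resize(im[y0:y0+150,x0:x0+180],None,fx=4,fy=4))
E
```

```text
t 5.3 tcp [ 0.4877 -0.197   0.2154] F [1.08 0.2  0.87] q [-0.48 -0.07  1.7   0.    1.51 -1.57] open 0.0303
tcp in coll -0.1534 -0.0086
turn about tool z 0.0051  tilt [ 0.  0. -1.]
target [ 0.5826 -0.2485  0.214 ] tool shift mm [-107.8   -1.9    1.4]
after turn shift mm [-107.9   -1.4    1.4]
axes x,y after [-0.88  0.47 -0.  ] [0.47 0.88 0.  ]
```

View pics/side2.png

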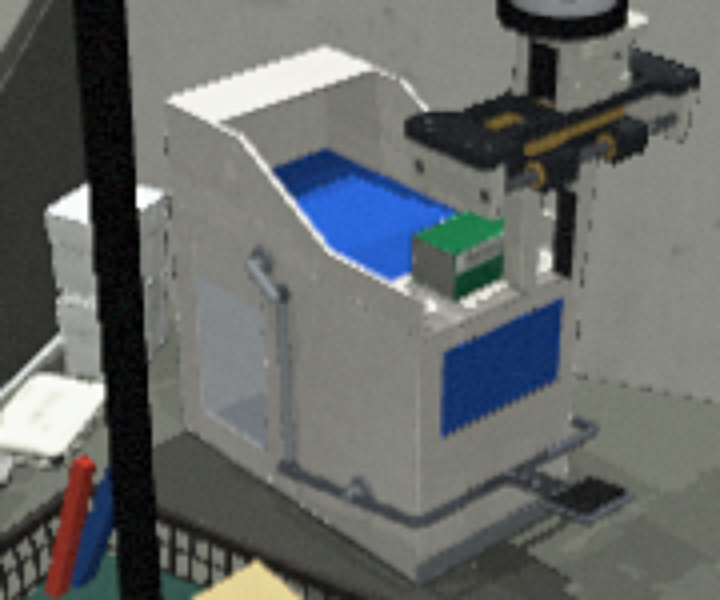

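View pics/top2.png

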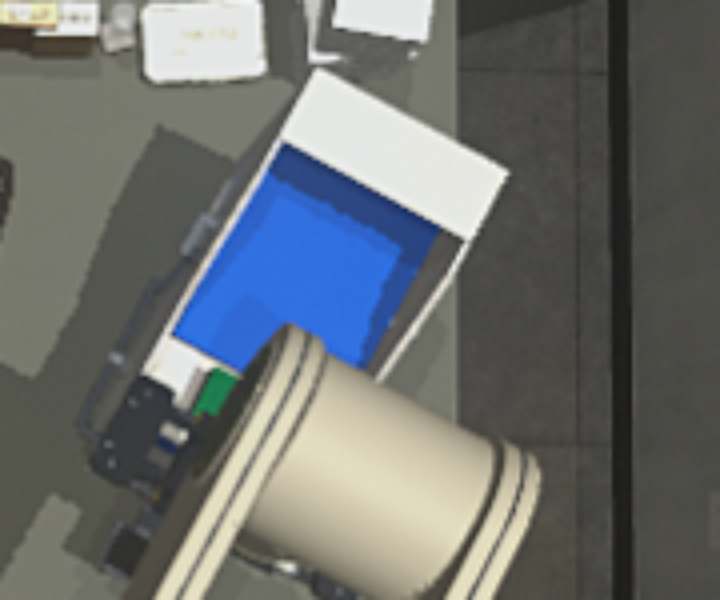

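Emit:
send_rows:
  targets:
    - [-0.35,[-12,0,0],0.0]
    - [-0.35,[-12,0,0],0]
    - [-0.35,[-8,0,0],0]
    - [-0.35,[-8,0,0],0]
    - [-0.35,[-8,0,0],0]
    - [-0.35,[-8,0,0],0]
    - [-0.35,[-8,0,0],0]
    - [-0.35,[-8,0,0],0]
    - [-0.35,[-8,0,0],0]
    - [-0.35,[-8,0,0],0]
    - [-0.35,[-6,0,0],0]
    - [-0.35,[-3,0,0],0]

```text
t: 6.6
tool_pos: [0.5741, -0.2434, 0.2145]
orientation: [-0.748, -3.051, -0.0]
force: [-0.5, -0.7, 0.3]
opening: 0.0303
```

```bash
python3 go.py -.0455 -.01 .214
python3 - <<'E'
from h import *
from plant import optics
for n in ["top","side"]:
    im=optics.read_camera(n)["color"][:,:,::-1]
    x0,y0=(300,110) if n=="top" else (205,110)
    cv2.imwrite(f"pics/{n}3.png",cv2.resize(im[y0:y0+150,x0:x0+180],None,fx=4,fy=4))
E
```

```text
t 6.7 tcp [ 0.5739 -0.2432  0.2145] F [-0.48  0.06 -0.2 ] q [-0.48  0.19  1.42  0.    1.52 -1.57] open 0.0301
tcp in coll -0.0556 -0.0094
turn about tool z 0.0038  tilt [-0.  0. -1.]
target [ 0.5826 -0.2485  0.214 ] tool shift mm [-10.1  -0.6   0.5]
after turn shift mm [-10.1  -0.6   0.5]
axes x,y after [-0.88  0.47  0.  ] [0.47 0.88 0.  ]
```

View pics/side3.png

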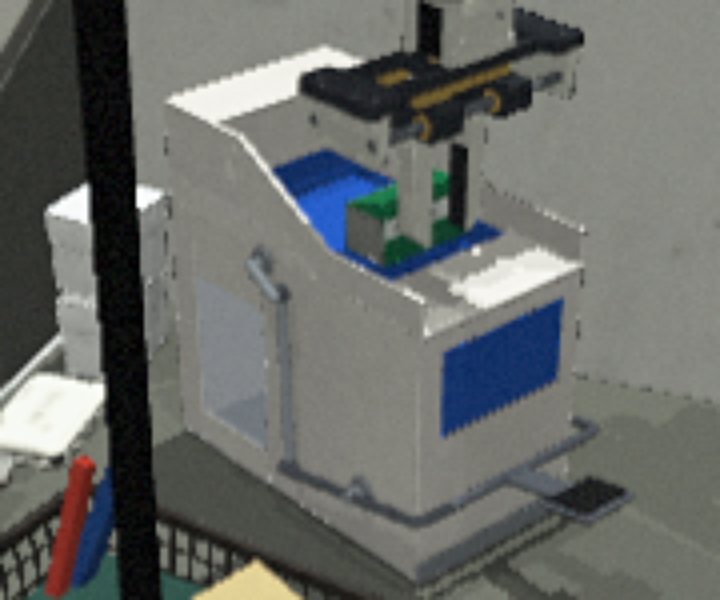

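Emit:
send_rows:
  targets:
    - [-0.35,[-5,0,0],0.0]
    - [-0.35,[-4,0,0],0]
    - [-0.35,[0,0,0],0]
    - [-0.35,[10,0,0],0]
    - [-0.35,[20,0,0],0]
    - [-0.35,[30,0,0],0]
    - [-0.35,[40,0,0],0]
    - [-1,[40,0,0],0]
    - [-1,[30,0,0],0]
    - [-1,[0,0,0],0]
    - [-1,[0,0,0],0]

```text
t: 7.9
tool_pos: [0.4312, -0.1688, 0.2153]
orientation: [0.747, 3.049, -0.001]
force: [0.2, -0.1, 1.3]
opening: 0.0031
```

```bash
python3 go.py -.212 0 .11
python3 - <<'E'
from h import *
from plant import optics
for n in ["top","side"]:
    c=optics.read_camera(n);im=c["color"][:,:,::-1]
    x0,y0=(300,110) if n=="top" else (205,110)
    cv2.imwrite(f"pics/{n}4.png",cv2.resize(im[y0:y0+150,x0:x0+180],None,fx=4,fy=4))
    for d in optics.cut_out(n,"carton_center")[:1]: print(n,d["confidence"],d["point"],back(c,d["point"],.2325 if n=="top" else .22))
E
```

```text
t 8.0 tcp [ 0.4317 -0.1691  0.2151] F [0.71 0.73 0.56] q [-0.48 -0.25  1.86 -0.    1.53 -1.57] open 0.0006
tcp in coll -0.2159 -0.01
turn about tool z 0.0037  tilt [ 0.001 -0.001 -1.   ]
target [ 0.4399 -0.1621  0.11  ] tool shift mm [ -3.8  10.  105.1]
after turn shift mm [ -3.8  10.  105.1]
axes x,y after [-0.88  0.47 -0.  ] [ 0.47  0.88 -0.  ]
top 0.57 [371.9, 179.0] [[ 0.64237672 -0.24958987  0.2325    ]]
side 0.66 [305.7, 164.7] [[ 0.59948879 -0.24097426  0.22      ]]
```

View pics/side4.png

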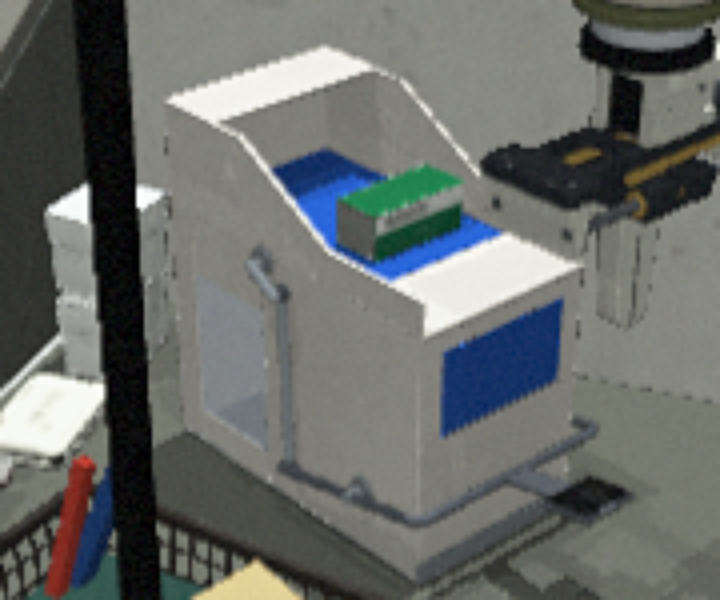

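View pics/top4.png

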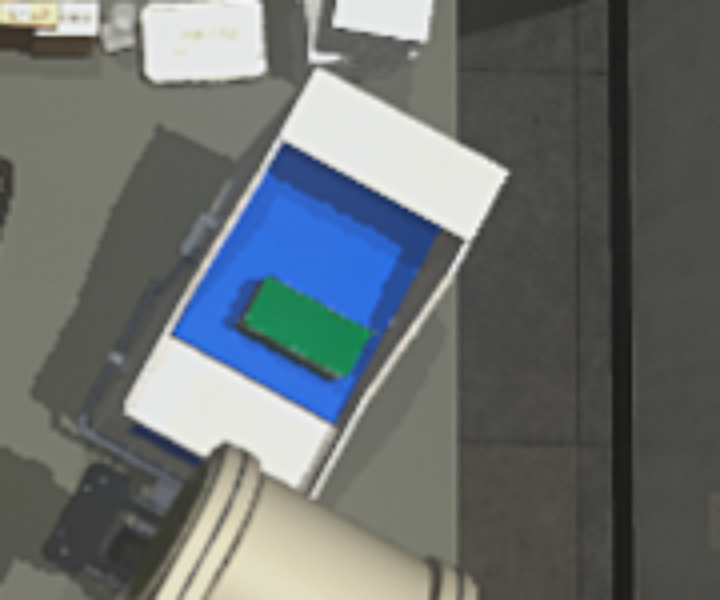

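Emit:
send_rows:
  targets:
    - [-1,[-4,10,20],0.0]
    - [-1,[0,0,30],0]
    - [-1,[0,0,30],0]
    - [-1,[0,0,20],0]
    - [-1,[0,0,8],0]
    - [-1,[0,0,4],0]
    - [-1,[0,0,0],0]

```text
t: 8.9
tool_pos: [0.4394, -0.1618, 0.103]
orientation: [0.748, 3.051, -0.0]
force: [0.3, -0.6, -0.4]
opening: 0.0007
```

```bash
python3 go.py -.212 0 .089
python3 - <<'E'
from h import *
from plant import optics
for n in ["side"]:
    c=optics.read_camera(n);im=c["color"][:,:,::-1]
    x0,y0=(300,110) if n=="top" else (205,110)
    cv2.imwrite(f"pics/{n}5.png",cv2.resize(im[y0:y0+150,x0:x0+180],None,fx=4,fy=4))
E
```

```text
t 9.0 tcp [ 0.4399 -0.1621  0.1039] F [ 0.24  0.34 -0.45] q [-0.46 -0.15  1.98 -0.    1.31 -1.55] open 0.0003
tcp in coll -0.212 0.0
turn about tool z 0.0037  tilt [ 0.002 -0.001 -1.   ]
target [ 0.4399 -0.1621  0.089 ] tool shift mm [ 0.  -0.  14.9]
after turn shift mm [ 0.  -0.  14.9]
axes x,y after [-0.88  0.47 -0.  ] [0.47 0.88 0.  ]
```

View pics/side5.png

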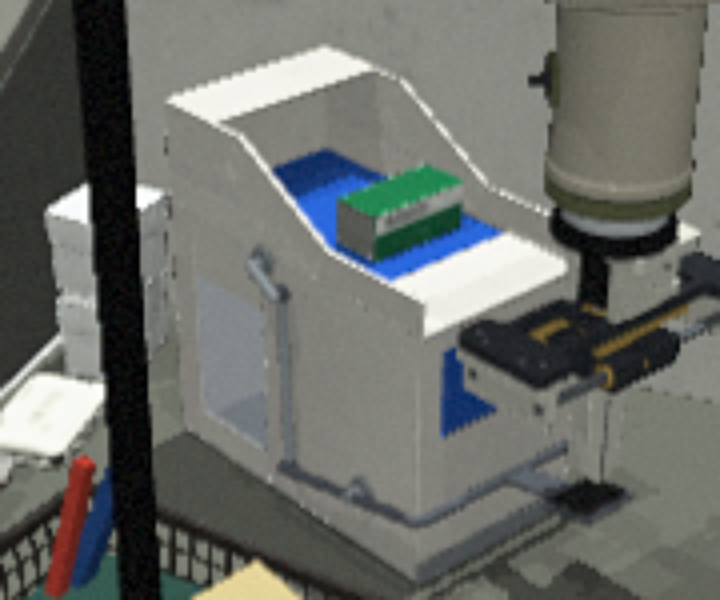

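Emit:
send_rows:
  targets:
    - [-1,[0,0,6],0]
    - [-1,[0,0,6],0]
    - [-1,[0,0,5],0]
    - [-1,[0,0,5],0]
    - [-1,[0,0,5],0]
    - [-1,[0,0,5],0]
    - [-1,[0,0,5],0]
    - [-1,[0,0,5],0]
    - [-1,[0,0,5],0]
    - [-1,[0,0,5],0]
    - [-1,[0,0,5],0]
    - [-1,[0,0,0],0]

```text
t: 10.25
tool_pos: [0.4388, -0.1615, 0.0448]
orientation: [-0.748, -3.051, -0.0]
force: [-1.1, 0.4, 1.4]
opening: 0.0003
```

```bash
cat > look.py <<'E'
import sys
from h import *
from plant import optics
for n in ["side","top"]:
    c=optics.read_camera(n);im=c["color"][:,:,::-1]
    x0,y0=(300,110) if n=="top" else (205,110)
    cv2.imwrite(f"pics/{n}{sys.argv[1]}.png",cv2.resize(im[y0:y0+150,x0:x0+180],None,fx=4,fy=4))
E
python3 go.py -.212 0 .089; python3 look.py 6
```

```text
t 10.35 tcp [ 0.4391 -0.1617  0.0455] F [ 0.07 -0.26  2.22] q [-0.46 -0.07  2.02  0.    1.19 -1.55] open 0.0009
tcp in coll -0.2129 0.0
turn about tool z 0.0037  tilt [ 0. -0. -1.]
target [ 0.4399 -0.1621  0.089 ] tool shift mm [ -0.9  -0.  -43.5]
after turn shift mm [ -0.9  -0.  -43.5]
axes x,y after [-0.88  0.47 -0.  ] [0.47 0.88 0.  ]
```

View pics/side6.png

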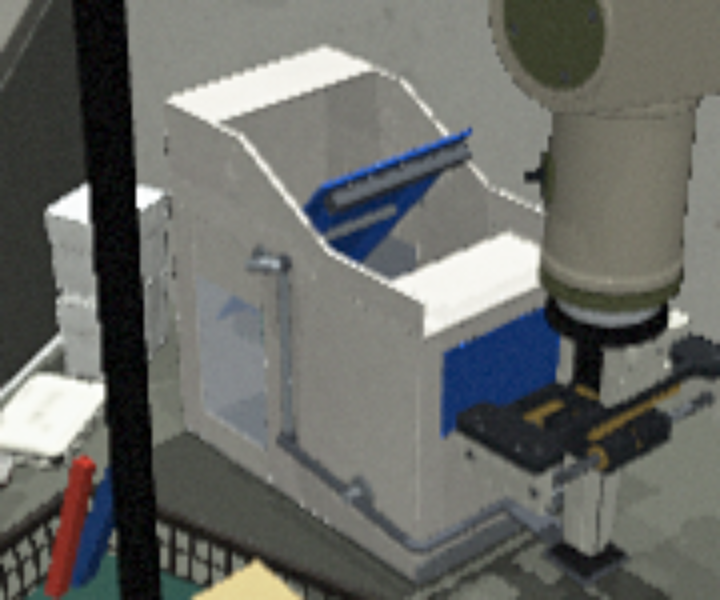

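View pics/top6.png

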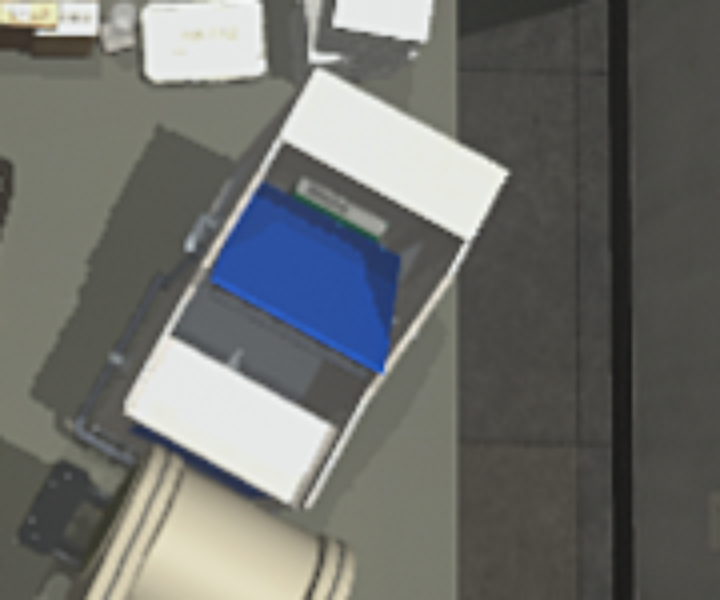

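Emit:
send_rows:
  targets:
    - [-1,[0,0,4],0]
    - [-1,[0,0,4],0]
    - [-1,[0,0,2],0]
    - [-1,[0,0,0],0]
    - [-1,[0,0,0],0]
    - [-1,[0,0,0],0]
    - [-1,[0,0,0],0]

```text
t: 11.15
tool_pos: [0.4398, -0.162, 0.0365]
orientation: [0.748, 3.05, -0.001]
force: [-2.7, 1.5, 9.7]
opening: 0.0007
```

```bash
python3 go.py ; python3 look.py 7
```

```text
t 11.25 tcp [ 0.4398 -0.162   0.0366] F [-3.07  1.57 10.21] q [-0.46 -0.05  2.03 -0.    1.17 -1.55] open 0.0004
tcp in coll -0.2121 0.0
turn about tool z 0.0038  tilt [ 0.001 -0.001 -1.   ]
```

View pics/side7.png

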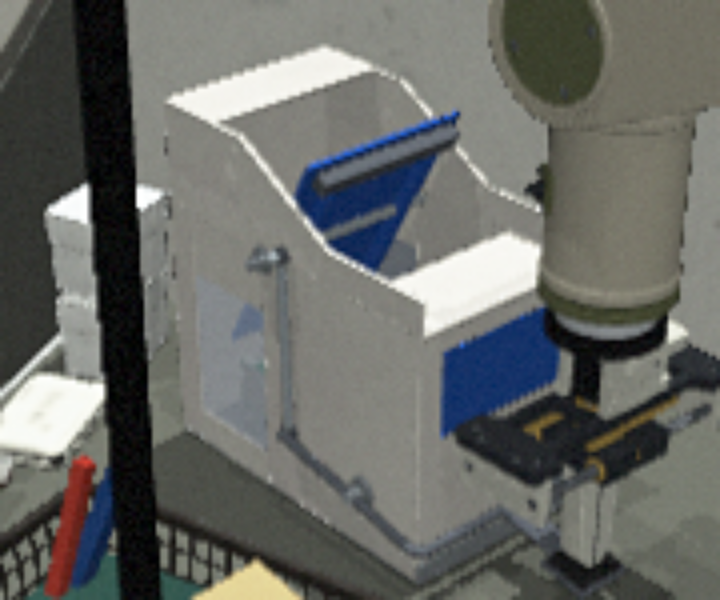

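View pics/top7.png

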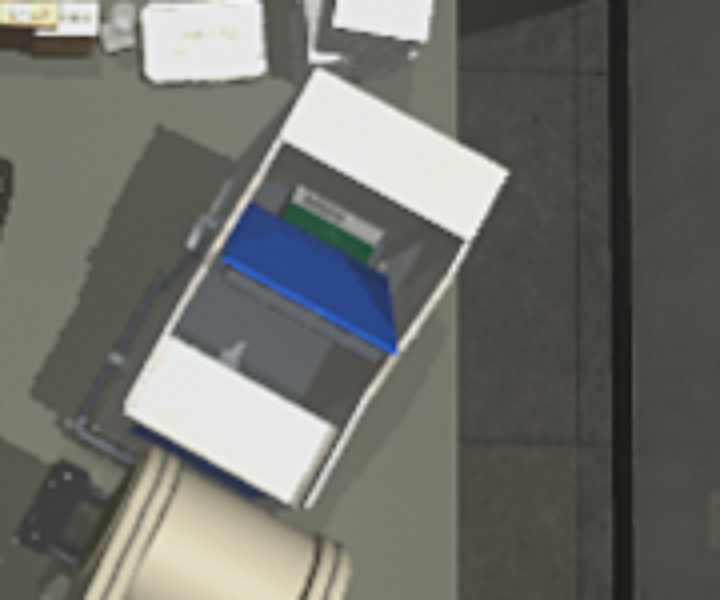

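Run:
```python
from h import *
from plant import optics,robot
from fit import w
p=np.load("p.npy"); co,s=np.cos(p[2]),np.sin(p[2])
ct=optics.read_camera("top"); cs=optics.read_camera("side")
cv2.imwrite("pics/win.png",cv2.resize(cs["color"][165:235,245:285,::-1],None,fx=8,fy=8,interpolation=cv2.INTER_CUBIC))
cv2.imwrite("pics/tt.png",cv2.resize(ct["color"][145:205,345:425,::-1],None,fx=9,fy=9,interpolation=cv2.INTER_CUBIC))
for z in (.03,.06,.1,.15,.2):
    W=back(ct,[(300+298/4,110+185/4),(300+383/4,110+235/4),(300+372/4,110+262/4)],z); d=W[:,:2]-p[:2]; print(z,np.c_[co*d[:,0]+s*d[:,1],-s*d[:,0]+co*d[:,1]].round(3).tolist())
for d in optics.cut_out("side","carton_center"): print(d["confidence"],d["point"],d["region"].sum())
```

```text
0.03 [[0.133, 0.02], [0.13, -0.063], [0.105, -0.066]]
0.06 [[0.123, 0.023], [0.121, -0.058], [0.096, -0.06]]
0.1 [[0.111, 0.027], [0.108, -0.051], [0.085, -0.053]]
0.15 [[0.095, 0.033], [0.093, -0.042], [0.07, -0.045]]
0.2 [[0.079, 0.038], [0.077, -0.034], [0.056, -0.036]]
0.18 [303.8, 240.0] 496
```

View pics/win.png

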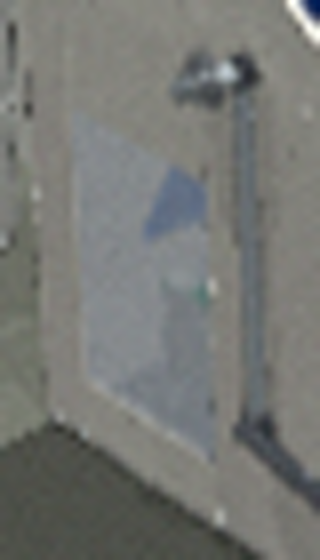

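View pics/tt.png

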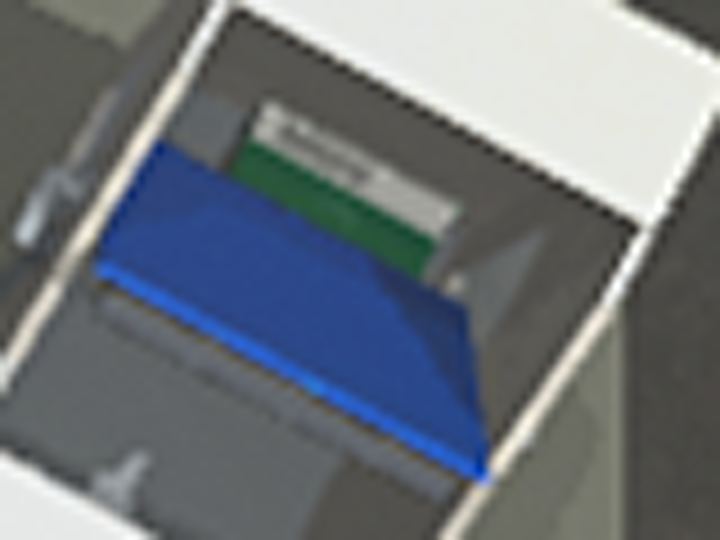

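Emit:
send_rows:
  targets:
    - [-1,[0,0,-2],0]
    - [-1,[0,0,-2],0]
    - [-1,[0,0,-3],0]
    - [-1,[0,0,-3],0]
    - [-1,[0,0,-3],0]
    - [-1,[0,0,-3],0]
    - [-1,[0,0,-3],0]
    - [-1,[0,0,-3],0]
    - [-1,[0,0,-3],0]
    - [-1,[0,0,-3],0]
    - [-1,[0,0,-3],0]
    - [-1,[0,0,-2],0]

```text
t: 12.8
tool_pos: [0.4394, -0.1618, 0.0692]
orientation: [0.748, 3.05, -0.0]
force: [-0.5, -0.1, 2.0]
opening: 0.0002
```

Emit:
send_rows:
  targets:
    - [-1,[0,0,-2],0]
    - [-1,[0,0,-2],0]
    - [-1,[0,0,-2],0]
    - [-1,[0,0,-2],0]
    - [-1,[0,0,-2],0]
    - [-1,[0,0,-2],0]
    - [-1,[0,0,-2],0]
    - [-1,[0,0,-2],0]
    - [-1,[0,0,-2],0]
    - [-1,[0,0,-2],0]
    - [-1,[0,0,-2],0]
    - [-1,[0,0,0],0]

```text
t: 14.0
tool_pos: [0.4384, -0.1613, 0.0903]
orientation: [-0.748, -3.05, -0.0]
force: [1.4, -0.2, 0.8]
opening: 0.0
```

```bash
python3 go.py ; python3 look.py 8
```

```text
t 14.1 tcp [ 0.4385 -0.1613  0.0902] F [-0.36  0.67  1.81] q [-0.46 -0.13  1.99 -0.    1.28 -1.55] open 0.0004
tcp in coll -0.2136 0.0
turn about tool z 0.0039  tilt [-0.001  0.001 -1.   ]
```

View pics/side8.png

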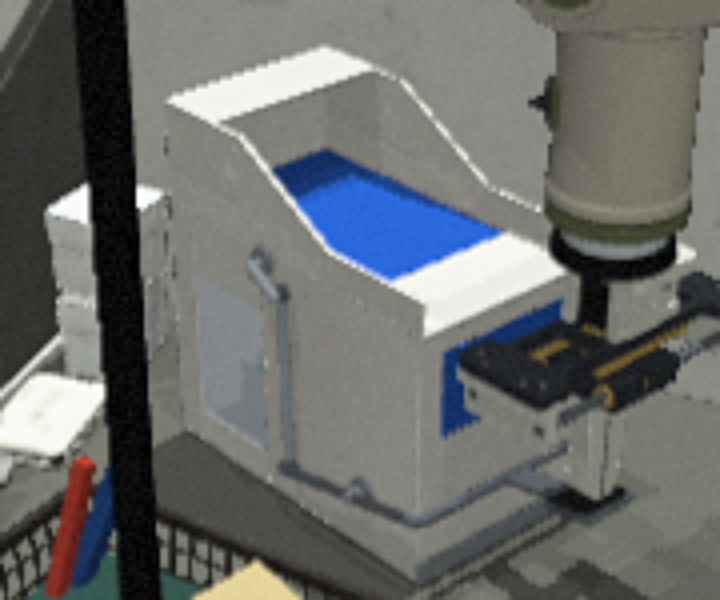

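Lid looks shut or nearly. Still easing slowly off, then clear upward.

Emit:
send_rows:
  targets:
    - [-1,[0,0,-1],0]
    - [-1,[0,0,-1],0]
    - [-1,[0,0,-1],0]
    - [-1,[0,0,-1],0]
    - [-1,[0,0,-1],0]
    - [-1,[0,0,-2],0]
    - [-1,[0,0,-10],0]
    - [-1,[0,0,-25],0]
    - [-1,[5,0,-35],0]
    - [-1,[5,0,-35],0]
    - [-1,[0,0,0],0]
    - [-1,[0,0,0],0]

```text
t: 15.4
tool_pos: [0.4309, -0.1573, 0.2043]
orientation: [0.747, 3.048, -0.001]
force: [-0.4, -0.5, -0.1]
opening: 0.0006
```

```bash
python3 go.py ; python3 look.py 9
python3 - <<'E'
from h import *
from plant import optics
c=optics.read_camera("side"); cv2.imwrite("pics/sidefull9.png",c["color"][:,:,::-1])
E
```

```text
t 15.5 tcp [ 0.4297 -0.1568  0.2019] F [ 0.76 -0.1   1.05] q [-0.46 -0.26  1.89 -0.    1.51 -1.55] open 0.0003
tcp in coll -0.2234 -0.0
turn about tool z 0.0038  tilt [-0.001  0.001 -1.   ]
```

View pics/sidefull9.png

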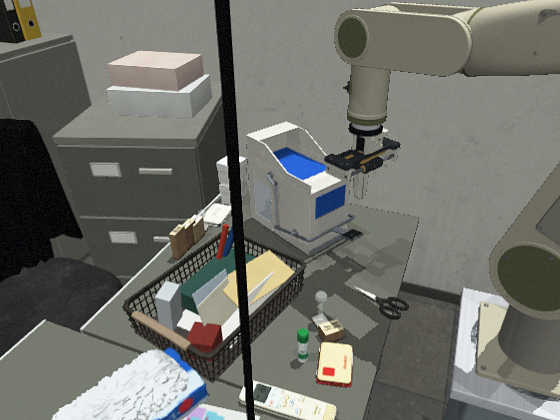

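View pics/side9.png

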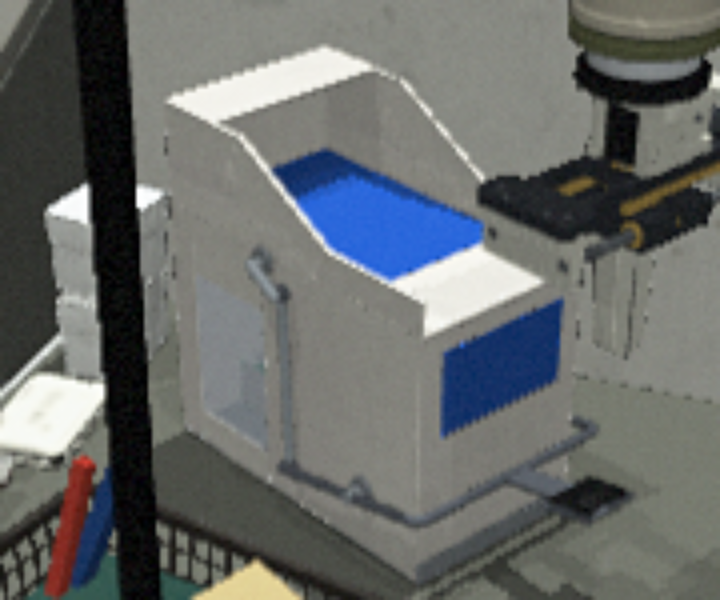

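View pics/top9.png

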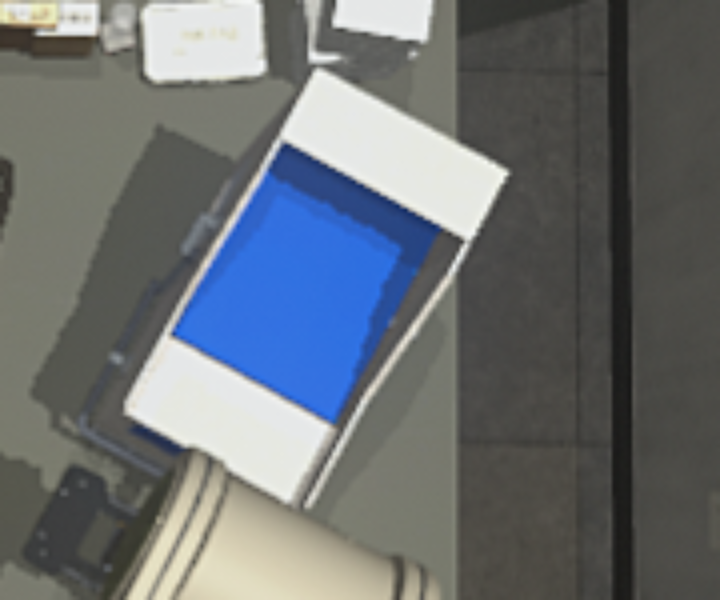

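The lid is shut, the carton is inside and shows through the window, the bystanders have not moved, and the arm is clear.

```bash
python3 -c "
from plant import ticket
print(ticket.close_job())"
```

```text
the job is handed in; nothing more can be done
None
```

The spent cartridge is in the collector's case, the lid is shut, and I handed the job in at about 15.5 s. `close_job` gave no verdict, so this rests on my own checks.

- **Push:** I pushed the carton off the sill with the tips of both fingers, held 30 mm apart so that it stayed square. It ended wholly on the shut lid, its centre about 15 mm in front of the collector's origin by my estimate.
- **Press:** With the fingers shut I pressed the tread down to its stop at about 10 N. I kept it there until the pictures showed the carton down in the case. Its apparent size in the top picture put its upper side at roughly 30–50 mm above the desk.
- **Release:** I eased the lever up at 10–30 mm/s and kept the fingers on the tread until the lid was shut. At that speed the lid turned at well under 1 rad/s.

In the last pictures the lid and lever were back as they were at the start. The stamps, stamp pad, remote and glue looked unmoved; I compared these by eye and did not measure them again. The arm was clear of everything.

**Detector miss:** The network did not find the carton inside the case, giving only one low-confidence false hit. I judged that part from the top picture, and from a box-like shape with a trace of green seen through the side window.

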